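# Open the lab discard bin by its side lever and hold it open

### The job

A colleague with full hands needs the steel discard bin open: with pushes of the fingers only, nothing pinched or lifted, gently swing the turn-catch at its front a full quarter turn by the upright tab, away from the lever, so that its nose is clear of the lid. Then press the rubber pad at the long end of the side lever down as far as it goes, so that the heavy lid rises fully, and finish while holding it there. Do not touch the dirty lid itself, and leave everything else on the bench where it stands.

Things in the scene. Friction and masses are not known exactly. Their poses are not given: they have to be found in the camera images.
- bin: Steel bin fixed on the bench, 210 deep (x), 240 wide (y), rim at 150 mm. Origin: centre of its underside. Axes, called the bin's frame below: x from its front (catch side, facing roughly to the robot) to its back (lid hinge), y to its left, z up. Over the shut lid (156 mm) rise only the lever on its right side and the catch. Loose things up to 176 mm tall stand around it.
- lid: Heavy steel lid, about 1.3 kg, plate 4 mm thick, 214 deep by 243 wide, its top 156 mm above the bench when shut; a lug on its right side lies over the lever's roller. Not to be touched. Origin: middle of its top face; its hinge line runs along the bin's y, 112 mm behind the origin. When shut its axes are the bin's. Tilts up to about 0.76 rad with the lever at its stop; falls shut by itself.
- lever_angle (a joint): Angle of the lever, rad, from its resting position (0, pad high) to its stop (0.48, pad low). It grows as the long end is pressed down; pressing at the pad takes about 5 to 15 N all the way, then a firm rubber buffer on the bin stops the bar, and the force then climbs by 2 to 3 N per mm at the pad. The lid's weight and a return spring push it back up.
- lever: Straight steel flat bar 335 long, 5 wide, 20 mm high, on the bin's right (-y) side, turning in a vertical plane about a bolt parallel to the bin's y. Its long arm points to the bin's front (-x) and carries the pad; the short arm's roller (85 mm behind the bolt) lies under the lid's lug. At rest the long arm slopes up to the front by 0.45 rad, at its stop it is about level. Origin on the bolt.
- lever_pivot (a point): Axis of the lever's bolt, in the bar's middle plane, fixed on the bin at (-20, -163, 181) mm in the bin's frame.
- lever_pad (a point): Centre of the top face of the ribbed rubber pad (52 by 42 mm) at the long end of the lever; moves with it. 225 mm along the long arm from the pivot and 19 mm square above the bar's centre line: at rest 296 mm above the bench and 194 mm in front of the pivot, at the stop 193 mm above the bench and 225 mm in front. Free space under it.
- catch_angle (a joint): Angle of the turn-catch, rad: at 0 the nose points straight back over the lid and the tail with its tab straight to the front. It grows as the tail swings to the bin's left (+y), clockwise from above, to its stop at 1.57, where the catch lies along the bin's front. Free of the lid from 1.25. Starts at 0 to 0.4, stays where it is left, needs about 1.5 N at the tab.
- catch_pivot (a point): Axis of the catch's upright bolt, at the height of the bar, fixed on the bin at (-132, 30, 162) mm in the bin's frame, 20 mm in front of the shut lid's edge.
- catch: Flat steel bar 14 wide, 5 thick, 162 mm above the bench, turning level about its bolt: nose 45 mm long, tail 50 mm long the other way. On the tail stands an upright tab to push, 28 along the tail, 5 thick, top at 192 mm. Under the tail is free space, but for a bracket (top 148 mm above the bench, within 20 mm of the bolt). Origin on the bolt axis. The lever's pad is 130 mm or more to its right.
- catch_tab (a point): Middle of the top edge of the tab, 36 mm from the bolt axis along the tail, 30 mm above the bar's middle; it moves with the catch.
- bottle_mid: Glass bottle with blue cap, 70 dia by 138 mm, standing to the right of the lever. Leave alone. Origin: centre of its foot.
- petri_dish: Flat round dish, 92 dia by 16 mm, on the bench in front of the bin, towards the robot's right. Leave alone. Origin: centre of its foot.
- tip_box: White box of pipette tips with clear lid, 83 by 122 by 87 mm, left of and in front of the bin. Leave alone. Origin: centre of its foot.
- canister: Upright steel canister, 88 dia by 160 mm. Leave alone. Origin: centre of its foot.
- bottle_big: Glass bottle with blue cap, 86 dia by 176 mm. Leave alone. Origin: centre of its foot.
- bottle_small: Glass bottle with blue cap, 56 dia by 105 mm. Leave alone. Origin: centre of its foot.
- tube_rack: Green rack of capped tubes, 60 by 110 by 68 mm. Leave alone. Origin: centre of its foot.

How it is judged:
By the outcome, as a careful person would: the job done as asked, in the order asked, and still so for the second after the job is handed in, while the arm keeps its last pose, push and grip.
It also fails if it takes over 51 s, if anything falls off the work surface, if the arm or the gripper's body presses on something with over 40 N, if the wrist force passes 120 N, or if a joint passes its speed limit or range.

### The arm

A 6-joint arm with a two-finger parallel gripper is mounted at the origin on the work surface. World frame = base frame: x ahead of the robot, y to its left, z up, the work surface at z = 0. Lengths are in m, angles in rad, forces in N, time in s.
With the tool pointing down it reaches from about 0.375 to 0.9 m from the base axis. Payload 3.1 kg.
Tool frame: the origin (TCP) lies midway between the tips of the shut fingers; the grasp point (between the pads) lies 19 mm behind it (manip.hold_point_z is the distance from the TCP to the grasp point, in m); z points along the fingers, y is the direction in which the jaws open and shut (so a half turn about z gives the same grasp; the last joint's range is limited). The gripper opens to 85 mm and grips with 20 to 120 N. Pads are 22 mm wide; open, the fingers measure 114 mm over their backs; the gripper's body (76 mm by 85 mm) begins 54 mm behind the grasp point. The pads swing forward as they close: fully open they stand 13 mm farther back than shut.
Start: joints at [-1.407, 0.527, 1.433, -0, 1.181, -0.178], TCP at [0.21, -0.589, 0.231] pointing down, gripper open.
Joint ranges: [-3.08, 3.08], [-0.75, 2.2], [0.22, 2.44], [-1.43, 4.57], [0, 2.65], [-2.85, 2.85]. Speed limits (rad/s): [2.79, 2.79, 3.14, 3.14, 3.14, 3.14].

### API

Orientations are given as a unit quaternion [x, y, z, w].
In Python, from station import manip gives the robot as it stands.
- The arm moves only by the tool drive_tool, never from a script. Its argument "motion" is one flat list of numbers, 7 for each row, row after row: the shift along the tool's x, y, z in mm, then the turn, a rotation vector about the tool's x, y, z in degrees, then the finger opening in mm, from 0 to 85.4. A call has 1 to 8 rows; each row is the pose to reach, as a shift and turn from the pose measured when the call began, along the tool's axes at that moment; what a row does not reach only later rows make up. A row lasts 1/8 s, in which the tool goes at most 62.5 mm and 10.7 degrees, less where a joint would pass 70% of its speed; a pose out of reach is approached as far as the arm can. A call with a gripper value outside its range is refused whole. The fingers move at their own pace and stop on an object; "force" is the grip in N (left out, the last holds). Time passes only in rows, so rows that repeat a pose let the fingers close. It gives the time, the measured TCP pose, the force and the opening at its end, in the units of the state.
- manip.sense(): the state, without advancing time (a new reading comes with each control period).
- manip.snapshot(name): name is "scene" or "side" or "wrist"; returns a dict with "color" (384x512x3 uint8, red, green, blue), "fx", "fy", "cx", "cy" (pixels), "view" (4x4, takes a point from world to camera coordinates). Camera axes: x right, y up, looking along -z (the intrinsics and any distortion apply to the point x, -y, -z); pixel columns grow to the right and rows downward; lengths in m; the calibration is good to about 2 mm. A picture is of the moment at which its call begins. There is no depth.
- manip.sign_off(): hands the job in, once; it reports no verdict.
The state is a dict: "t": time; "q": joint angles; "qd": joint speeds; "tau": joint torques, N m; "tcp_pos": TCP position; "tool_rot": TCP orientation; "force": force on the tool from outside, world axes, zero at the start; "ft_torque": the same for the moment, N m; "finger_gap": opening from 0.0 (shut) to 1.0 (fully open).
Only numpy, scipy, OpenCV 4.12 (cv2) and the standard library are available. Lean on these libraries where they do the work, as an engineer would, in place of code of your own. Each camera call takes 0.05 s, during which the arm holds its last target.

## Working session

There is one attempt and no reset: what is moved stays moved. The work goes in short steps, Python scripts to look and compute and a tool call to move; the robot and the scene stay as the last step left them, time stands still between calls to the robot, and variables do not carry over. Pictures are saved under pics/ and viewed, and the job is handed in when it is done.

Besides the shell and the picture viewer there is one more tool, called in YAML: its name, and indented under it one key for each argument. drive_tool: Moves the arm, as the interface text tells. Its arguments: {"type":"object","properties":{"motion":{"type":"array","items":{"type":"number"}},"force":{"type":"number"}},"required":["motion"]}

```bash
mkdir -p pics; ls; python3 - <<'E'
from station import manip
import cv2
s=manip.sense();print(s)
for n in("scene","side","wrist"):
    d=manip.snapshot(n);cv2.imwrite(f"pics/{n}0.png",d["color"][:,:,::-1]);print(n,d["fx"],d["fy"],d["cx"],d["cy"],d["view"].tolist(),[k for k in d])
E
```

```text
pics
{'t': 0.0, 'q': array([-1.40749587e+00,  5.28446205e-01,  1.43391366e+00,  2.19004184e-05,
        1.18139202e+00, -1.78488126e-01]), 'qd': array([ 0.00121328, -0.00038879, -0.00097488, -0.00162574,  0.00064382,
        0.00136716]), 'tau': array([ 6.85419927e-04, -4.42354310e+01, -1.78023916e+01, -2.38272050e-04,
        8.35807063e-03, -1.69064997e-06]), 'tcp_pos': array([ 0.20940485, -0.58811355,  0.23034227]), 'tool_rot': array([ 9.85433209e-01,  1.70059474e-01,  1.83239903e-05, -1.07950834e-03]), 'force': array([ 0.13848894, -0.36035362, -0.23889146]), 'ft_torque': array([-0.03829151,  0.04844781, -0.01796294]), 'finger_gap': 0.9975624746249354}
scene 408.8554997230066 408.8554997230066 254.46723789768805 185.66754968980035 [[-0.38751798140417837, 0.9218534344743411, -0.004007422649541839, 0.19759887865007938], [-0.6493098706068267, -0.2698583272810143, 0.7110366904243683, 0.24184838250366952], [0.6543901787320594, 0.2781415620595996, 0.70314348851004, -1.9482006058270447], [0.0, 0.0, 0.0, 1.0]] ['color', 'fx', 'fy', 'cx', 'cy', 'view']
side 405.73214640839996 405.73214640839996 254.90773962189576 196.0152531750224 [[-0.9298937480846347, -0.36757798968264244, 0.013566089118732387, 0.5244759162142528], [0.2827956492446413, -0.6908551480254225, 0.665391452616483, -0.2542126267810372], [-0.23521104999853212, 0.6225797827970635, 0.746371339221268, -1.6956232455094533], [0.0, 0.0, 0.0, 1.0]] ['color', 'fx', 'fy', 'cx', 'cy', 'view']
wrist 334.96607226673416 334.96607226673416 253.62918948685848 191.44427066947298 [[0.33467847891841684, -0.9423302925078844, -0.0019838273265829452, -0.6229822915477785], [0.9074419708433611, 0.32285365260222115, -0.26891371953346427, 0.03531514849552336], [0.25404602988587177, 0.08819942643470616, 0.9631622271849211, -0.37873026400059634], [0.0, 0.0, 0.0, 1.0]] ['color', 'fx', 'fy', 'cx', 'cy', 'view']
```

View pics/scene0.png

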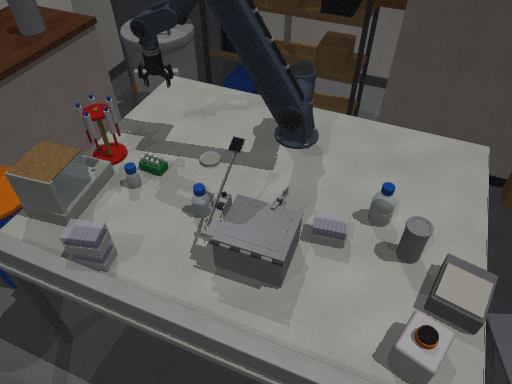

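View pics/side0.png

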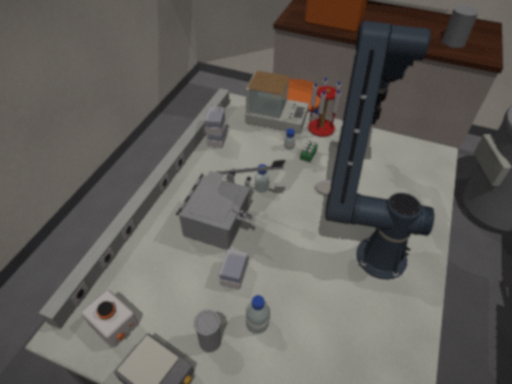

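View pics/wrist0.png

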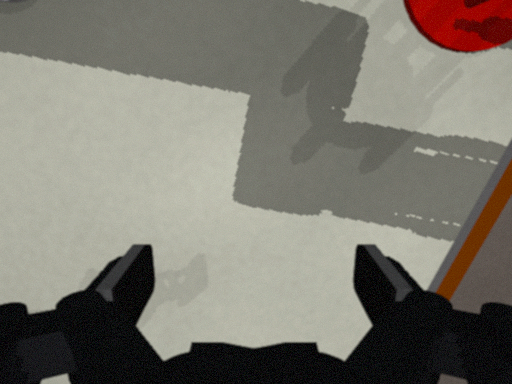

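The scene camera shows the bin at about (255,240), the lever pad at (236,143) and the catch at about (281,199). I'll zoom in on them.

```bash
python3 - <<'E'
import cv2
a=cv2.imread("pics/scene0.png")[125:285,190:320];cv2.imwrite("pics/sc_z.png",cv2.resize(a,None,fx=3.7,fy=3.7,interpolation=cv2.INTER_CUBIC))
a=cv2.imread("pics/side0.png")[145:255,170:300];cv2.imwrite("pics/si_z.png",cv2.resize(a,None,fx=5,fy=5,interpolation=cv2.INTER_CUBIC))
E
```

```text
(no output)
```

View pics/sc_z.png

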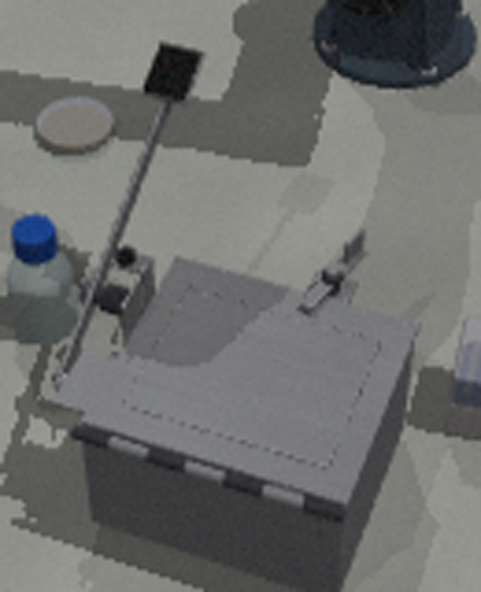

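View pics/si_z.png

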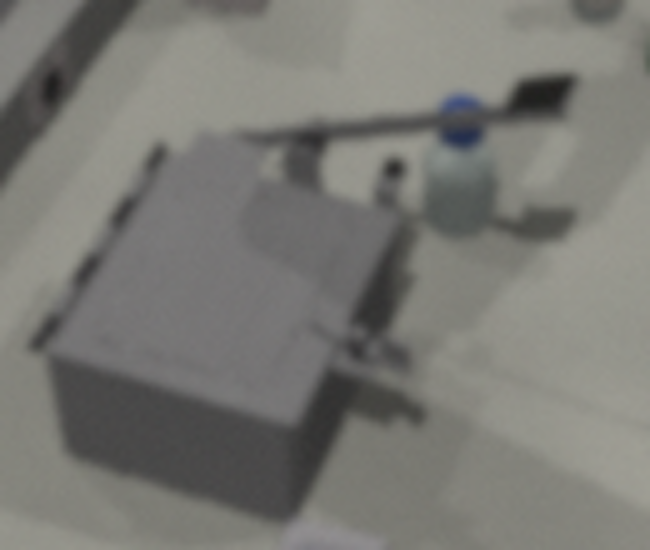

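```bash
cat > h.py <<'E'
import numpy as np, cv2
from scipy.optimize import least_squares
V={"scene":(408.8555,254.467,185.6675,np.array([[-0.38751798140417837, 0.9218534344743411, -0.004007422649541839, 0.19759887865007938], [-0.6493098706068267, -0.2698583272810143, 0.7110366904243683, 0.24184838250366952], [0.6543901787320594, 0.2781415620595996, 0.70314348851004, -1.9482006058270447]])),
"side":(405.732,254.9077,196.0153,np.array([[-0.9298937480846347, -0.36757798968264244, 0.013566089118732387, 0.5244759162142528], [0.2827956492446413, -0.6908551480254225, 0.665391452616483, -0.2542126267810372], [-0.23521104999853212, 0.6225797827970635, 0.746371339221268, -1.6956232455094533]]))}
def proj(n,p,V=V):
    f,cx,cy,M=V[n];c=M@np.append(p,1);return np.array([cx+f*c[0]/-c[2],cy-f*c[1]/-c[2]])
def w(b,p):
    c,s=np.cos(b[2]),np.sin(b[2]);p=np.array(p)/1000.
    return np.array([b[0]+c*p[0]-s*p[1],b[1]+s*p[0]+c*p[1],p[2]])
E
python3 - <<'E'
from h import *
P=[(-112,-121.5,156),(-112,121.5,156),(102,121.5,156),(-214,-163,296)]
sc=[(180,258),(416,325),(345,503),(173,72)];si=[(405,212),(295,425),(50,350),(543,95)]
obs=[("scene",p,np.array(q)/3.7+(190,125)) for p,q in zip(P,sc)]+[("side",p,np.array(q)/5+(170,145)) for p,q in zip(P,si)]
r=least_squares(lambda b:np.concatenate([proj(n,w(b,p))-q for n,p,q in obs]),[.7,-.1,0],loss='soft_l1')
b=r.x;print(b)
for n,p,q in obs:print(n,p,proj(n,w(b,p))-q)
for a in (0,.1,.2,.3,.4):
    def t(l,z):return (-132-l*np.cos(a),30+l*np.sin(a),z)
    print(a,[((proj("scene",w(b,x))-(190,125))*3.7).round() for x in(t(-45,164),t(0,166),t(22,192),t(50,192),t(50,164))],[((proj("side",w(b,x))-(170,145))*5).round() for x in(t(-45,164),t(50,192))])
for n,p in dict(pad=(-214,-163,296),cp=(-132,30,162),pstop=(-245,-163,193),piv=(-20,-163,181)).items():print(n,w(b,p))
E
```

```text
[0.70625407 0.0969931  0.02175969]
scene (-112, -121.5, 156) [-0.80045946 -1.32114515]
scene (-112, 121.5, 156) [ 1.06721605 -0.81502661]
scene (102, 121.5, 156) [ 0.08413113 -0.093021  ]
scene (-214, -163, 296) [ 0.37757202 -1.35521662]
side (-112, -121.5, 156) [-0.43632633 -0.02822917]
side (-112, 121.5, 156) [-0.47095185 -0.08276522]
side (102, 121.5, 156) [-0.61268215 -0.31683656]
side (-214, -163, 296) [-0.52821282 -0.67534866]
0 [array([317., 308.]), array([333., 274.]), array([342., 239.]), array([352., 219.]), array([350., 240.])] [array([308., 325.]), array([418., 335.])]
0.1 [array([313., 307.]), array([333., 274.]), array([344., 239.]), array([356., 221.]), array([355., 241.])] [array([310., 321.]), array([416., 340.])]
0.2 [array([308., 305.]), array([333., 274.]), array([346., 240.]), array([361., 222.]), array([360., 243.])] [array([313., 317.]), array([412., 344.])]
0.3 [array([304., 303.]), array([333., 274.]), array([348., 241.]), array([366., 225.]), array([364., 245.])] [array([316., 314.]), array([409., 348.])]
0.4 [array([301., 300.]), array([333., 274.]), array([350., 242.]), array([370., 227.]), array([368., 248.])] [array([320., 311.]), array([405., 352.])]
pad [ 0.49585129 -0.07062452  0.296     ]
cp [0.57363258 0.12411394 0.162     ]
pstop [ 0.46485862 -0.07129902  0.193     ]
piv [ 0.68980536 -0.06640348  0.181     ]
```

```bash
cat >> h.py <<'E'
from scipy.spatial.transform import Rotation as R
B=np.array([0.70625407,0.0969931,0.02175969])
def tgt(yaw): # pointing down, tool x at angle yaw
    return R.from_matrix(np.array([[np.cos(yaw),np.sin(yaw),0],[np.sin(yaw),-np.cos(yaw),0],[0,0,-1]]).T if 0 else np.column_stack([[np.cos(yaw),np.sin(yaw),0],[np.sin(yaw),-np.cos(yaw),0],[0,0,-1]]))
def rel(s,pos,yaw):
    r=R.from_quat(s["tool_rot"]);d=r.inv().apply(np.array(pos)-s["tcp_pos"])*1000
    v=(r.inv()*tgt(yaw)).as_rotvec(degrees=True);return d.round(1).tolist()+v.round(2).tolist()
def yaw(s):
    m=R.from_quat(s["tool_rot"]).as_matrix();return np.arctan2(m[1,0],m[0,0])
E
python3 - <<'E'
from h import *; from station import manip
s=manip.sense();y=yaw(s);print(y)
T=[(.21,-.589,.30,y),(.21,-.589,.36,y),(.23,-.55,.41,y+.1)]
p0=np.array([.23,-.55,.41]);p1=np.array([.50,.08,.41])
for k in range(1,6):T.append((*(p0+(p1-p0)*k/13),y+.1+(np.pi-y-.1)*k/14.5))
for t in T:print(rel(s,t[:3],t[3]))
E
```

```text
0.341763455320847
[0.3, 0.8, -69.4, -0.09, -0.02, 0.0]
[0.3, 0.7, -129.4, -0.09, -0.02, 0.0]
[32.3, -29.5, -179.4, -0.09, -0.02, -5.73]
[68.1, -68.2, -179.3, -0.09, -0.03, -16.4]
[103.9, -106.9, -179.2, -0.09, -0.04, -27.07]
[139.7, -145.6, -179.2, -0.09, -0.05, -37.73]
[175.5, -184.3, -179.1, -0.08, -0.06, -48.4]
[211.3, -223.0, -179.0, -0.08, -0.06, -59.07]
```

drive_tool:
  motion: [0,0,-60,0,0,0,0,0,0,-120,0,0,0,0,32,-30,-179,0,0,-5,0,68,-68,-179,0,0,-15,0,104,-107,-179,0,0,-25,0,140,-146,-179,0,0,-35,0,175,-184,-179,0,0,-45,0,211,-223,-179,0,0,-55,0]
  force: 40

```text
t: 1.15
tcp_pos: [0.3338, -0.306, 0.4098]
tool_rot: [0.794, 0.608, 0.001, -0.001]
force: [1.0, -0.0, -0.7]
finger_gap: -0.003
```

```bash
python3 - <<'E'
from h import *; from station import manip
s=manip.sense();y=yaw(s)%(2*np.pi);print(s["t"],s["tcp_pos"],y,s["q"])
p0=s["tcp_pos"];p1=np.array([.50,.08,.41])
for k in range(1,9):print(rel(s,p0+(p1-p0)*k/8,y+(np.pi-y)*k/9.5))
E
```

```text
1.15 [ 0.33382867 -0.30596493  0.4097747 ] 1.3070346633335197 [-9.90170395e-01  1.04064115e-01  1.56649493e+00  9.63096307e-04
  1.47279833e+00 -7.26504452e-01]
[52.0, 7.5, 0.1, -0.03, -0.11, -11.06]
[104.0, 14.9, 0.1, -0.02, -0.11, -22.13]
[156.0, 22.4, 0.2, -0.01, -0.12, -33.19]
[208.0, 29.9, 0.3, 0.0, -0.12, -44.26]
[260.0, 37.4, 0.3, 0.02, -0.12, -55.32]
[312.0, 44.8, 0.4, 0.03, -0.12, -66.39]
[363.9, 52.3, 0.5, 0.04, -0.12, -77.45]
[415.9, 59.8, 0.5, 0.05, -0.12, -88.52]
```

drive_tool:
  motion: [52,7,0,0,0,-10,0,104,15,0,0,0,-20,0,156,22,0,0,0,-30,0,208,30,0,0,0,-40,0,260,37,0,0,0,-50,0,312,45,0,0,0,-60,0,364,52,0,0,0,-70,0,416,60,0,0,0,-80,0]

```text
t: 2.15
tcp_pos: [0.5004, 0.0817, 0.4103]
tool_rot: [0.214, 0.977, 0.001, -0.0]
force: [1.1, -0.7, -0.5]
finger_gap: -0.001
```

```bash
python3 - <<'E'
from h import *; from station import manip
s=manip.sense();y=yaw(s)%(2*np.pi);print(s["t"],s["tcp_pos"],y,s["q"])
d=manip.snapshot("wrist");cv2.imwrite("pics/wrist1.png",d["color"][:,:,::-1])
np.savez("w1.npz",**d)
E
```

```text
2.15 [0.50040744 0.08173005 0.41034966] 2.709233866595582 [-0.05986239  0.1935924   1.45492085  0.00176241  1.49361967 -1.19843546]
```

View pics/wrist1.png

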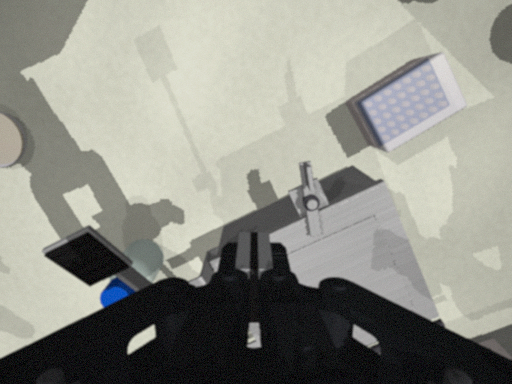

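The wrist image shows the catch bolt at about (312,203), with the tail up to (304,163). The lever pad's corners are at (88,227), (133,263), (90,285) and (43,255). I'll check these against the fit.

```bash
python3 - <<'E'
from h import *
d=np.load("w1.npz");V["w"]=(float(d["fx"]),float(d["cx"]),float(d["cy"]),d["view"][:3])
a=.3
def t(l,z,a=a):return (-132-l*np.cos(a),30+l*np.sin(a),z)
def pp(n,x):print(n,proj("w",w(B,x)).round(1))
pp("pivot",t(0,165))
for a in(0,.2,.3,.4):pp(f"{a} nose",t(-45,164,a));pp("tail",t(50,192,a));pp("tabin",t(22,192,a))
pp("FL",(-112,121.5,156));pp("pad",(-214,-163,296))
i=cv2.imread("pics/wrist1.png")[130:270,250:430];cv2.imwrite("pics/w1z.png",cv2.resize(i,None,fx=4,fy=4,interpolation=cv2.INTER_CUBIC))
E
```

```text
pivot [310.4 199.3]
0 nose [324.7 230.1]
tail [296.4 167.2]
tabin [306.6 189.3]
0.2 nose [317.8 232.4]
tail [305.  164.1]
tabin [310.3 188. ]
0.3 nose [314.2 233.1]
tail [309.5 163.2]
tabin [312.3 187.6]
0.4 nose [310.6 233.4]
tail [314.1 162.7]
tabin [314.3 187.4]
FL [384.7 179.6]
pad [ 86.8 257.2]
```

View pics/w1z.png

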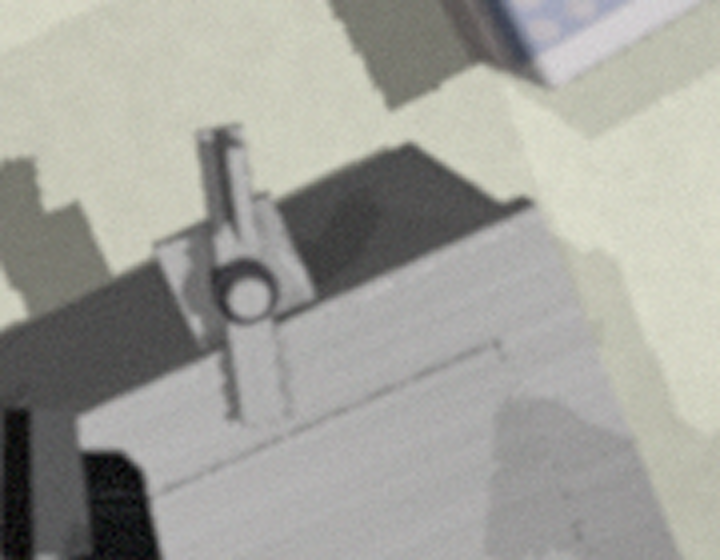

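```bash
cat > fit.py <<'E'
from h import *
d=np.load("w1.npz");V["w"]=(float(d["fx"]),float(d["cx"]),float(d["cy"]),d["view"][:3])
P=[(-112,-121.5,156),(-112,121.5,156),(102,121.5,156),(-214,-163,296)]
sc=[(180,258),(416,325),(345,503),(173,72)];si=[(405,212),(295,425),(50,350),(543,95)]
obs=[("scene",p,np.array(q)/3.7+(190,125)) for p,q in zip(P,sc)]+[("side",p,np.array(q)/5+(170,145)) for p,q in zip(P,si)]
obs+=[("w",P[1],(382.5,181.5)),("w",P[3],(88.5,257)),("w",(-132,30,168),(312,203.5)),("scene",(-132,30,168),np.array((333,272))/3.7+(190,125))]
W={"scene":.25,"side":.25,"w":.55}
def t(l,z,a):return (-132-l*np.cos(a),30+l*np.sin(a),z)
co=[("w",-45,164,(316.5,236)),("w",50,192,(304.5,162)),("scene",-45,164,np.array((306,306))/3.7+(190,125)),("scene",50,192,np.array((362,231))/3.7+(190,125))]
def res(v):
    return np.concatenate([W[n]*(proj(n,w(v,p))-q) for n,p,q in obs]+[W[n]*(proj(n,w(v,t(l,z,v[3])))-q) for n,l,z,q in co])
r=least_squares(res,[*B,.2],loss='soft_l1');v=r.x;print(v)
for n,p,q in obs:print(n,p,(proj(n,w(v,p))-q).round(1))
for n,l,z,q in co:print(n,l,(proj(n,w(v,t(l,z,v[3])))-q).round(1))
E
python3 fit.py
```

```text
[0.70782422 0.09509993 0.013807   0.21179862]
scene (-112, -121.5, 156) [-1.1 -1.3]
scene (-112, 121.5, 156) [ 0.6 -0.4]
scene (102, 121.5, 156) [-1.   0.3]
scene (-214, -163, 296) [ 0.3 -1.3]
side (-112, -121.5, 156) [-0.5 -0.2]
side (-112, 121.5, 156) [-1.  -0.5]
side (102, 121.5, 156) [-0.9 -1. ]
side (-214, -163, 296) [-0.6 -0.7]
w (-112, 121.5, 156) [2.1 0.3]
w (-214, -163, 296) [-1.7  0.5]
w (-132, 30, 168) [-1.2 -2. ]
scene (-132, 30, 168) [-0.3  0.3]
w -45 [ 0.5 -2. ]
w 50 [1.3 3.7]
scene -45 [ 0.  -0.2]
scene 50 [-0.4 -2. ]
```

```bash
cat >> h.py <<'E'
B=np.array([.7078,.0951,.0138])
def fp(a,off,z,l=36):
    u=np.array([-np.cos(a),np.sin(a)]);n=np.array([np.sin(a),np.cos(a)])
    p=np.array([-132,30])+l*u-off*n;return w(B,(*p,z)),np.pi-a+B[2]
E
python3 - <<'E'
from h import *; from station import manip
s=manip.sense()
for z in (350,280,230,200,175):print(rel(s,*fp(.21,42,z)))
E
```

```text
[-26.2, 13.3, 60.3, 0.48, -0.03, -13.04]
[-26.3, 12.8, 130.2, 0.48, -0.03, -13.04]
[-26.4, 12.4, 180.2, 0.48, -0.03, -13.04]
[-26.4, 12.1, 210.2, 0.48, -0.03, -13.04]
[-26.4, 11.9, 235.2, 0.48, -0.03, -13.04]
```

drive_tool:
  motion: [-20,12,30,0,0,-7,0,-26,13,70,0,0,-13,0,-26,13,110,0,0,-13,0,-26,12,150,0,0,-13,0,-26,12,185,0,0,-13,0,-26,12,210,0,0,-13,0,-26,12,228,0,0,-13,0,-26,12,234,0,0,-13,0]

```text
t: 3.2
tcp_pos: [0.5306, 0.0892, 0.175]
tool_rot: [0.099, 0.995, 0.004, -0.001]
force: [0.4, 0.2, 0.2]
finger_gap: 0.005
```

```bash
python3 - <<'E'
from h import *; from station import manip
s=manip.sense();print(s["tcp_pos"],yaw(s),s["q"])
d=manip.snapshot("wrist");cv2.imwrite("pics/wrist2.png",d["color"][:,:,::-1])
d=manip.snapshot("scene");cv2.imwrite("pics/scene2.png",cv2.resize(d["color"][125:285,190:330,::-1],None,fx=3.7,fy=3.7,interpolation=cv2.INTER_CUBIC))
for a,o in((.21,32),(.21,26),(.21,20),(.21,16),(.26,16),(.35,16),(.45,16)):print(a,o,rel(s,*fp(a,o,175)))
E
```

```text
[0.5305593  0.08919485 0.17496732] 2.9441581309118137 [-0.0458673   0.48796259  1.7086466   0.01008653  0.94632843 -1.42512187]
0.21 32 [-1.3, 10.2, 0.0, 0.45, -0.15, -0.07]
0.21 26 [-1.3, 16.2, 0.1, 0.45, -0.15, -0.07]
0.21 20 [-1.3, 22.2, 0.1, 0.45, -0.15, -0.07]
0.21 16 [-1.3, 26.2, 0.2, 0.45, -0.15, -0.07]
0.26 16 [-0.5, 28.0, 0.2, 0.45, -0.16, 2.79]
0.35 16 [0.6, 31.3, 0.2, 0.44, -0.18, 7.95]
0.45 16 [1.5, 35.2, 0.2, 0.43, -0.2, 13.68]
```

View pics/wrist2.png

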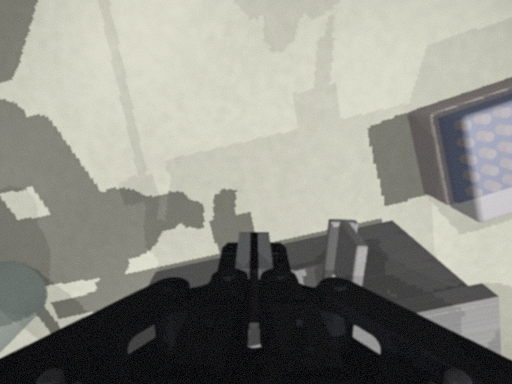

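View pics/scene2.png

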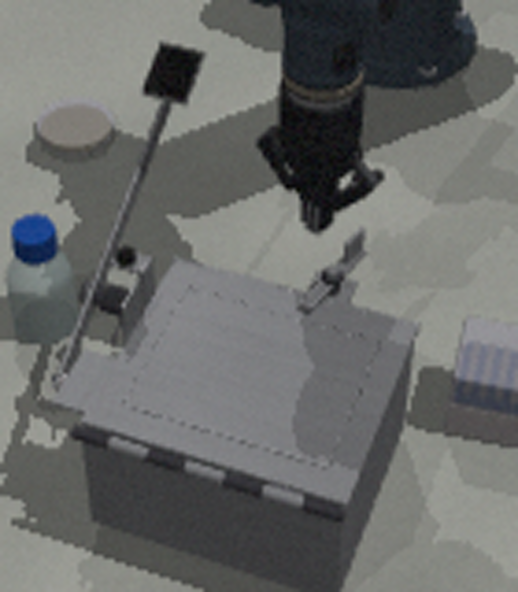

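drive_tool:
  motion: [-1,8,0,0,0,0,0,-1,14,0,0,0,0,0,-1,18,0,0,0,0,0,-1,21,0,0,0,0,0,-1,24,0,0,0,0,0,-1,26,0,0,0,0,0,-1,26,0,0,0,0,0]

```text
t: 4.18
tcp_pos: [0.5373, 0.1146, 0.176]
tool_rot: [0.098, 0.995, 0.004, -0.0]
force: [0.7, -0.5, 0.6]
finger_gap: 0.003
```

```bash
cat > look.py <<'E'
import sys
from h import *; from station import manip
def look(tag,box=(190,125,330,285)):
    d=manip.snapshot("scene");x0,y0,x1,y1=box;cv2.imwrite(f"pics/scene{tag}.png",cv2.resize(d["color"][y0:y1,x0:x1,::-1],None,fx=3.7,fy=3.7,interpolation=cv2.INTER_CUBIC))
    d=manip.snapshot("wrist");cv2.imwrite(f"pics/wrist{tag}.png",d["color"][:,:,::-1])
E
python3 - <<'E'
from look import *
s=manip.sense();print(s["t"],s["tcp_pos"],s["force"]);look(3)
for a in np.arange(.25,.66,.05):print(a,[rel(s,*fp(a,o,175)) for o in(14,)])
E
```

```text
4.175 [0.53725642 0.11462344 0.17598989] [ 0.7292782  -0.53686101  0.61210511]
0.25 [[0.8, 3.4, 1.0, 0.47, -0.06, 2.24]]
0.3 [[1.4, 5.2, 1.0, 0.46, -0.08, 5.11]]
0.35 [[1.9, 7.1, 1.0, 0.46, -0.09, 7.97]]
0.39999999999999997 [[2.3, 9.0, 1.1, 0.46, -0.1, 10.83]]
0.44999999999999996 [[2.6, 10.9, 1.1, 0.46, -0.11, 13.7]]
0.49999999999999994 [[2.8, 12.8, 1.1, 0.46, -0.12, 16.56]]
0.5499999999999999 [[2.9, 14.7, 1.1, 0.45, -0.13, 19.43]]
0.5999999999999999 [[2.9, 16.6, 1.1, 0.45, -0.15, 22.29]]
0.6499999999999999 [[2.8, 18.6, 1.1, 0.45, -0.16, 25.16]]
```

View pics/wrist3.png

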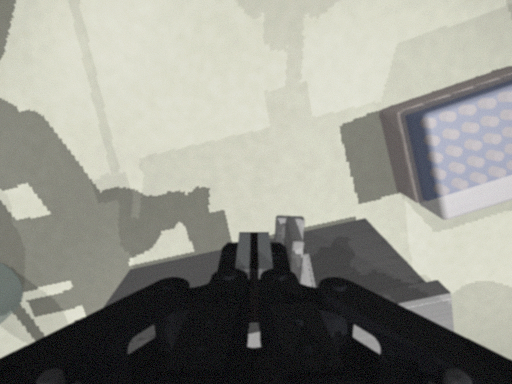

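The fingers are almost touching the tab, so I'll sweep along its arc.

drive_tool:
  motion: [1,3.5,1,0,0,2,0,1.4,5,1,0,0,5,0,1.9,7,1,0,0,8,0,2.3,9,1,0,0,11,0,2.6,11,1,0,0,14,0,2.8,13,1,0,0,16.5,0,2.9,15,1,0,0,19.5,0,2.9,17,1,0,0,22,0]

```text
t: 5.28
tcp_pos: [0.5373, 0.1312, 0.1751]
tool_rot: [0.287, 0.958, 0.003, -0.001]
force: [-1.4, -1.8, 1.8]
finger_gap: 0.002
```

```bash
python3 - <<'E'
from look import *
s=manip.sense();print(s["t"],s["tcp_pos"],s["force"]);look(4)
for a in np.arange(.6,1.1,.06):print(a,[rel(s,*fp(a,o,175)) for o in(14,)])
E
```

```text
5.275 [0.53732518 0.13115868 0.17507927] [-1.35204025 -1.82050299  1.8122495 ]
0.6 [[-0.1, 0.5, 0.1, 0.33, -0.25, 0.19]]
0.6599999999999999 [[0.7, 2.7, 0.1, 0.32, -0.26, 3.63]]
0.7199999999999999 [[1.3, 4.9, 0.1, 0.32, -0.27, 7.07]]
0.7799999999999998 [[1.8, 7.2, 0.1, 0.31, -0.28, 10.51]]
0.8399999999999997 [[2.2, 9.5, 0.1, 0.3, -0.29, 13.94]]
0.8999999999999997 [[2.4, 11.8, 0.2, 0.29, -0.3, 17.38]]
0.9599999999999996 [[2.5, 14.1, 0.2, 0.28, -0.3, 20.82]]
1.0199999999999996 [[2.4, 16.4, 0.2, 0.28, -0.31, 24.26]]
1.0799999999999996 [[2.3, 18.7, 0.2, 0.27, -0.32, 27.69]]
```

View pics/wrist4.png

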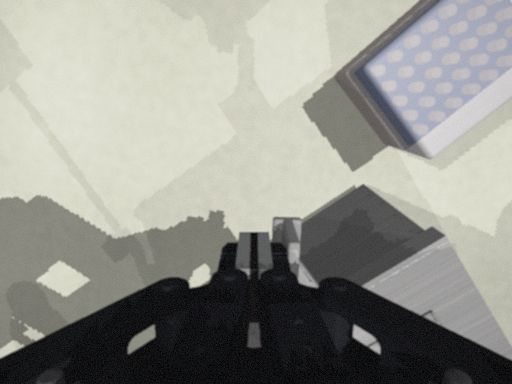

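View pics/scene4.png

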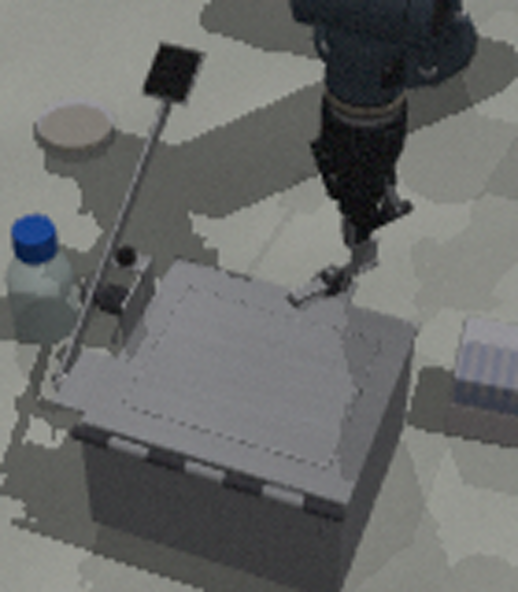

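The catch is turning, and the force is about 2 N. I'll keep going along the arc.

drive_tool:
  motion: [0.7,2.7,0,0,0,3.5,0,1.3,5,0,0,0,7,0,1.8,7.2,0,0,0,10.5,0,2.2,9.5,0,0,0,14,0,2.4,11.8,0,0,0,17.5,0,2.5,14,0,0,0,21,0,2.4,16.4,0,0,0,24,0,2.3,18.7,0,0,0,27.5,0]

```text
t: 6.38
tcp_pos: [0.545, 0.1482, 0.1751]
tool_rot: [0.507, 0.862, 0.003, -0.003]
force: [-2.3, -1.0, 1.1]
finger_gap: 0.001
```

```bash
python3 - <<'E'
from look import *
s=manip.sense();print(s["t"],s["tcp_pos"],s["force"])
for a in (1.14,1.2,1.26,1.32,1.38,1.44,1.5,1.55,1.6,1.65):print(a,[rel(s,*fp(a,o,175)) for o in(14,)])
E
```

```text
6.375 [0.54496488 0.14822999 0.17505073] [-2.32446144 -0.97397712  1.12895166]
1.14 [[0.2, 2.8, 0.1, 0.1, -0.44, 3.66]]
1.2 [[0.8, 5.0, 0.1, 0.08, -0.44, 7.1]]
1.26 [[1.3, 7.3, 0.1, 0.07, -0.45, 10.53]]
1.32 [[1.7, 9.5, 0.1, 0.06, -0.45, 13.97]]
1.38 [[1.9, 11.8, 0.1, 0.04, -0.45, 17.41]]
1.44 [[2.0, 14.2, 0.1, 0.03, -0.45, 20.85]]
1.5 [[2.0, 16.5, 0.1, 0.02, -0.45, 24.29]]
1.55 [[1.8, 18.4, 0.1, 0.0, -0.45, 27.15]]
1.6 [[1.6, 20.3, 0.1, -0.01, -0.45, 30.02]]
1.65 [[1.2, 22.2, 0.1, -0.02, -0.46, 32.88]]
```

drive_tool:
  motion: [0.3,2.8,0,0,0,3.7,0,0.8,5,0,0,0,7,0,1.3,7.3,0,0,0,10.5,0,1.7,9.5,0,0,0,14,0,1.9,11.8,0,0,0,17.4,0,2,14,0,0,0,20.8,0,2,15.3,0,0,0,22.5,0,2,16.5,0,0,0,24,0]

```text
t: 7.38
tcp_pos: [0.558, 0.1581, 0.1749]
tool_rot: [0.675, 0.738, 0.002, -0.004]
force: [-2.3, -0.4, -0.5]
finger_gap: 0.002
```

```bash
python3 - <<'E'
from look import *
s=manip.sense();print(s["t"],s["tcp_pos"],s["force"]);look(5)
for a in (1.5,1.55,1.57,1.6):print(a,[rel(s,*fp(a,o,175)) for o in(14,)])
E
```

```text
7.375 [0.55795918 0.15811663 0.17486311] [-2.33126079 -0.35114906 -0.48834757]
1.5 [[-0.2, 0.4, -0.1, -0.14, -0.46, 0.24]]
1.55 [[0.5, 2.3, -0.1, -0.15, -0.46, 3.11]]
1.57 [[0.7, 3.0, -0.1, -0.16, -0.45, 4.25]]
1.6 [[1.0, 4.1, -0.1, -0.17, -0.45, 5.97]]
```

View pics/scene5.png

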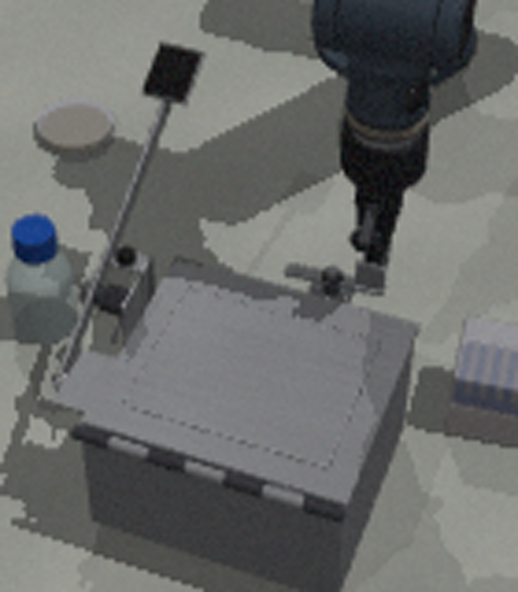

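View pics/wrist5.png

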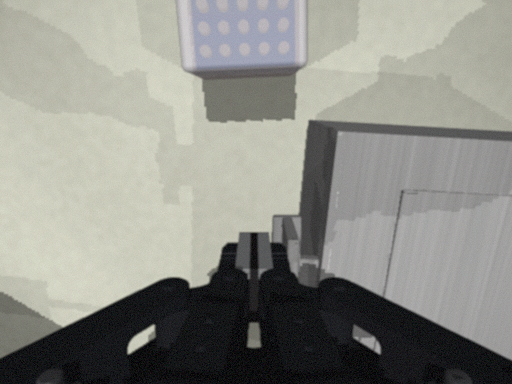

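drive_tool:
  motion: [0.2,1.2,0,0,0,1.5,0,0.5,2.2,0,0,0,3,0,0.7,3,0,0,0,4,0,0.7,3.5,0,0,0,4,0]

```text
t: 7.98
tcp_pos: [0.5607, 0.1591, 0.1749]
tool_rot: [0.7, 0.714, 0.001, -0.004]
force: [-4.7, 0.4, 2.5]
finger_gap: 0.002
```

drive_tool:
  motion: [0,0.6,0,0,0,0,0,0,1,0,0,0,0,0]

```text
t: 8.22
tcp_pos: [0.5607, 0.1592, 0.1748]
tool_rot: [0.7, 0.714, 0.0, -0.005]
force: [-6.2, 0.6, 3.0]
finger_gap: 0.001
```

```bash
python3 - <<'E'
from look import *
s=manip.sense();print(s["t"],s["tcp_pos"],s["force"],yaw(s));look(6)
E
```

```text
8.225 [0.56068356 0.15916311 0.17479818] [-6.1731169   0.560584    3.02282903] 1.5906713649149258
```

View pics/wrist6.png

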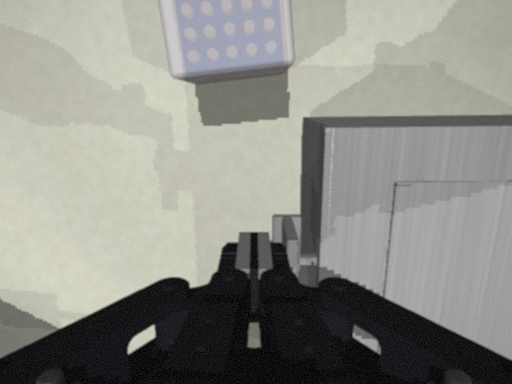

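The tool has stopped moving while the force climbs, so the catch is at its stop. I'll back off straight away from the tab, then rise.

drive_tool:
  motion: [0,-8,0,0,0,0,0,0,-22,0,0,0,0,0,0,-40,0,0,0,0,0,0,-40,-40,0,0,0,0,0,-40,-90,0,0,0,0,0,-40,-140,0,0,0,0,0,-40,-190,0,0,0,0,0,-40,-230,0,0,0,0]

```text
t: 9.32
tcp_pos: [0.5224, 0.1564, 0.4076]
tool_rot: [0.7, 0.714, 0.002, -0.004]
force: [0.6, -0.6, 0.7]
finger_gap: -0.003
```

```bash
python3 - <<'E'
from look import *
s=manip.sense();print(s["t"],s["tcp_pos"],s["force"],yaw(s),s["q"]);look(7)
for p in((.5,.1,.41),(.5,.04,.41),(.5,-.02,.41),(.498,-.069,.41)):print(rel(s,p,1.571))
print("pad",w(B,(-214,-163,296)),w(B,(-245,-163,193)))
E
```

```text
9.325 [0.52238189 0.15644942 0.40757438] [ 0.63911835 -0.63831946  0.65475843] 1.5904872222896664 [0.08175138 0.25862961 1.37476228 0.00766141 1.51078749 0.0615797 ]
[-56.0, -23.5, -2.8, -0.18, -0.43, 1.12]
[-116.0, -24.7, -3.2, -0.18, -0.43, 1.12]
[-176.0, -25.9, -3.7, -0.18, -0.43, 1.12]
[-224.9, -28.8, -4.0, -0.18, -0.43, 1.12]
pad [ 0.49606971 -0.07083759  0.296     ] [ 0.46507266 -0.07126537  0.193     ]
```

View pics/wrist7.png

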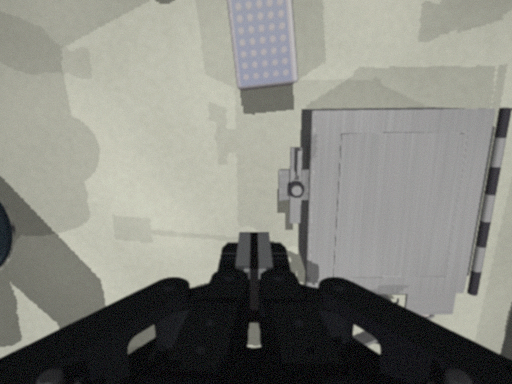

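View pics/scene7.png

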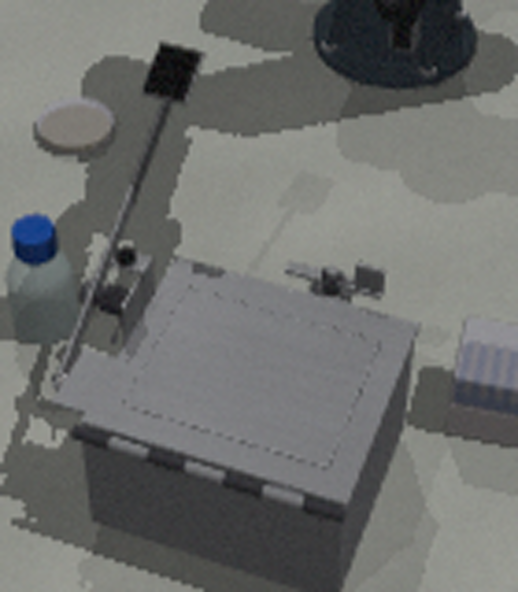

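The catch lies along the bin front, with its tail to the left and its nose clear of the lid. Next I'll move over the pad.

drive_tool:
  motion: [-30,-10,-3,0,0,0,0,-70,-24,-3,0,0,0,0,-110,-25,-3,0,0,0,0,-150,-26,-3,0,0,0,0,-190,-28,-3,0,0,0,0,-220,-29,-3,0,0,0,0,-227,-29,-4,0,0,1,0,-227,-29,-4,0,0,1,0]

```text
t: 10.42
tcp_pos: [0.4998, -0.0707, 0.4121]
tool_rot: [0.707, 0.708, 0.005, -0.001]
force: [0.2, 0.2, 0.4]
finger_gap: -0.0
```

```bash
cat >>h.py <<'E'
def pad(th,dz=0):
    f=.45-th;return w(B,(-20-225*np.cos(f)+19*np.sin(f),-163,181+225*np.sin(f)+19*np.cos(f)+dz))
E
python3 - <<'E'
from look import *
s=manip.sense();print(s["t"],s["tcp_pos"],s["force"],yaw(s),s["q"]);look(8)
for dz in(60,30,15,8,5):print(dz,rel(s,pad(0,dz),1.571))
for th in(.03,.06):print(th,rel(s,pad(th,4),1.571))
d=manip.snapshot("side");cv2.imwrite("pics/side8.png",cv2.resize(d["color"][120:270,170:330,::-1],None,fx=4,fy=4,interpolation=cv2.INTER_CUBIC))
E
```

```text
10.425 [ 0.49977556 -0.07068224  0.4121418 ] [0.22381084 0.22379753 0.43352187] 1.5722946206129136 [-0.36840292  0.18667886  1.45919382  0.01028478  1.49394506 -0.37065782]
60 [-0.7, -4.3, 56.1, 0.31, -0.51, 0.07]
30 [-0.9, -4.5, 86.1, 0.31, -0.51, 0.07]
15 [-1.1, -4.6, 101.1, 0.31, -0.51, 0.07]
8 [-1.1, -4.6, 108.1, 0.31, -0.51, 0.07]
5 [-1.1, -4.6, 111.1, 0.31, -0.51, 0.07]
0.03 [-1.2, -8.0, 118.0, 0.31, -0.51, 0.07]
0.06 [-1.3, -11.3, 124.0, 0.31, -0.51, 0.07]
```

View pics/wrist8.png

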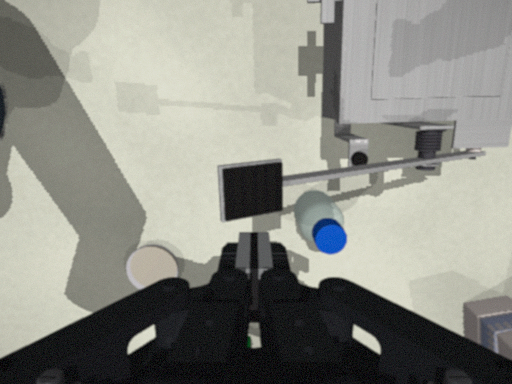

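View pics/scene8.png

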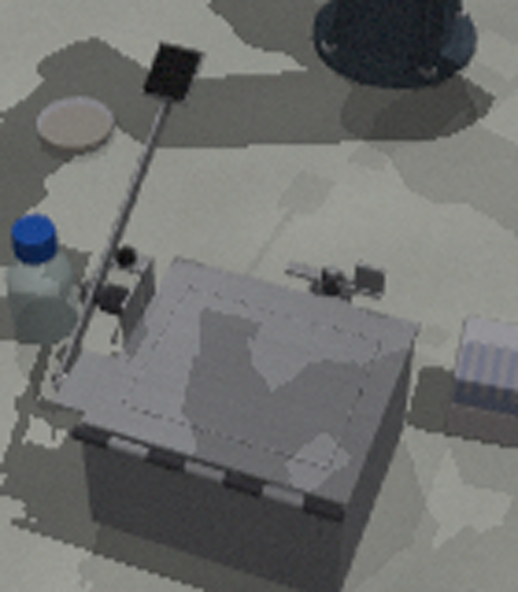

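View pics/side8.png

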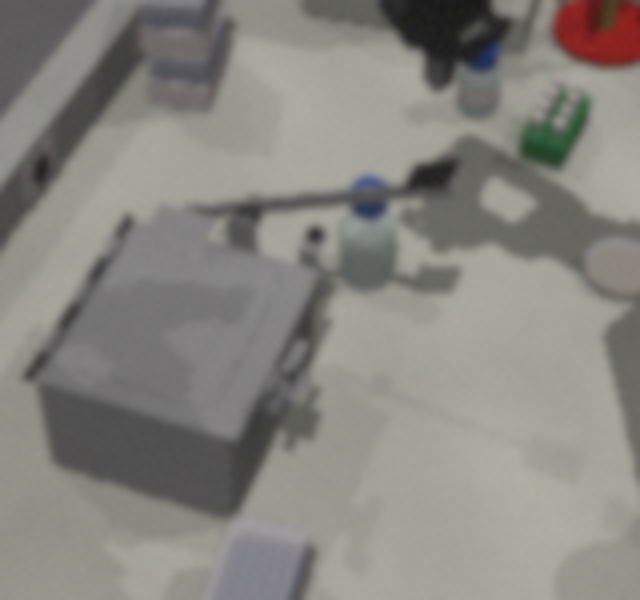

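The wrist view shows the pad centred at about (253,191). I'll check that against the model.

```bash
python3 - <<'E'
from h import *; from station import manip
d=manip.snapshot("wrist");V["n"]=(float(d["fx"]),float(d["cx"]),float(d["cy"]),d["view"][:3])
print(proj("n",pad(0)),(proj("n",pad(0)+[.01,0,0])),(proj("n",pad(0)+[0,.01,0])))
print(proj("n",w(B,(-20,-163,181))))
E
```

```text
[248.87471861 189.51966367] [261.3428155  189.53982518] [248.86871472 177.34451695]
[420.89011842 161.63877955]
```

Model and image agree to about 3 mm, so I'll descend to the pad.

drive_tool:
  motion: [-2,-3,25,0,0,0,0,-2,-3,50,0,0,0,0,-2,-3,70,0,0,0,0,-2,-3,85,0,0,0,0,-2,-3,97,0,0,0,0,-2,-3,104,0,0,0,0,-2,-3,108,0,0,0,0,-2,-3,108,0,0,0,0]

```text
t: 11.62
tcp_pos: [0.4978, -0.0709, 0.3047]
tool_rot: [0.706, 0.708, 0.005, -0.001]
force: [1.0, 0.2, 0.0]
finger_gap: 0.001
```

```bash
python3 - <<'E'
from look import *
s=manip.sense();print(s["t"],s["tcp_pos"],s["force"]);look(9)
for th in np.arange(.02,.2,.02):print(th.round(2),rel(s,pad(th,4)+[.002,-.001,0],1.571))
E
```

```text
11.625 [ 0.49778428 -0.07092836  0.30469326] [0.98534358 0.21483133 0.03201098]
0.02 [-1.0, -2.4, 8.6, 0.35, -0.48, 0.21]
0.04 [-1.1, -4.6, 12.5, 0.35, -0.48, 0.21]
0.06 [-1.1, -6.7, 16.5, 0.35, -0.48, 0.21]
0.08 [-1.2, -8.7, 20.6, 0.35, -0.48, 0.21]
0.1 [-1.2, -10.7, 24.6, 0.35, -0.48, 0.21]
0.12 [-1.3, -12.6, 28.7, 0.35, -0.48, 0.21]
0.14 [-1.3, -14.4, 32.9, 0.35, -0.48, 0.21]
0.16 [-1.4, -16.1, 37.0, 0.35, -0.48, 0.21]
0.18 [-1.4, -17.8, 41.2, 0.35, -0.48, 0.21]
```

View pics/wrist9.png

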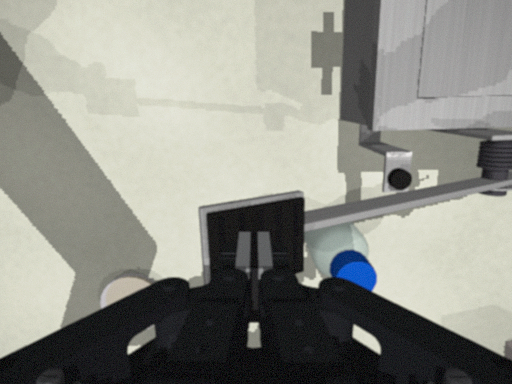

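View pics/scene9.png

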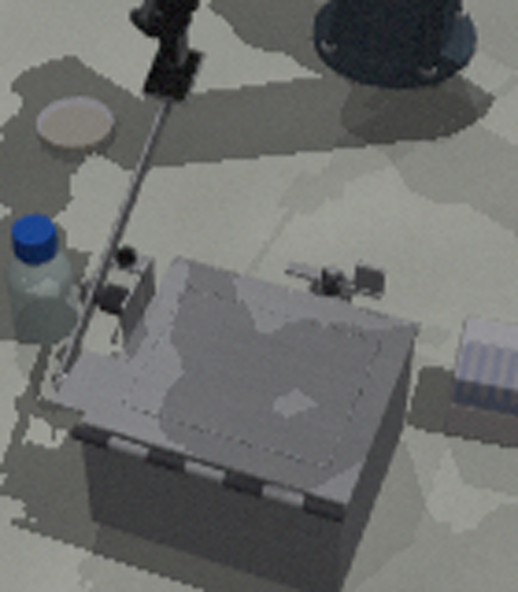

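The fingertips are centred just above the pad. I'll press along its arc.

drive_tool:
  motion: [-1,-1,4,0,0,0,0,-1,-2.4,8.5,0,0,0,0,-1,-4.6,12.5,0,0,0,0,-1,-6.7,16.5,0,0,0,0,-1,-8.7,20.5,0,0,0,0,-1,-10.7,24.5,0,0,0,0,-1,-12.6,28.7,0,0,0,0,-1,-14.4,33,0,0,0,0]

```text
t: 12.72
tcp_pos: [0.4847, -0.0727, 0.2744]
tool_rot: [0.706, 0.709, 0.006, 0.002]
force: [-2.7, -0.0, 14.1]
finger_gap: 0.001
```

```bash
python3 - <<'E'
from look import *
s=manip.sense();print(s["t"],s["tcp_pos"],s["force"]);look(10)
for th in np.arange(.16,.33,.02):print(th.round(2),rel(s,pad(th,3)+[.002,-.001,0],1.571))
E
```

```text
12.725 [ 0.48473478 -0.07271587  0.27440467] [-2.67103603 -0.02064892 14.12322816]
0.16 [0.6, -2.9, 7.8, 0.61, -0.31, 0.23]
0.18 [0.6, -4.6, 12.0, 0.61, -0.31, 0.23]
0.2 [0.5, -6.1, 16.3, 0.61, -0.31, 0.23]
0.22 [0.5, -7.6, 20.5, 0.61, -0.31, 0.23]
0.24 [0.5, -9.0, 24.8, 0.61, -0.31, 0.23]
0.26 [0.4, -10.3, 29.1, 0.61, -0.31, 0.23]
0.28 [0.4, -11.6, 33.5, 0.61, -0.31, 0.23]
0.3 [0.4, -12.7, 37.9, 0.61, -0.31, 0.23]
0.32 [0.3, -13.8, 42.3, 0.61, -0.31, 0.23]
```

View pics/scene10.png

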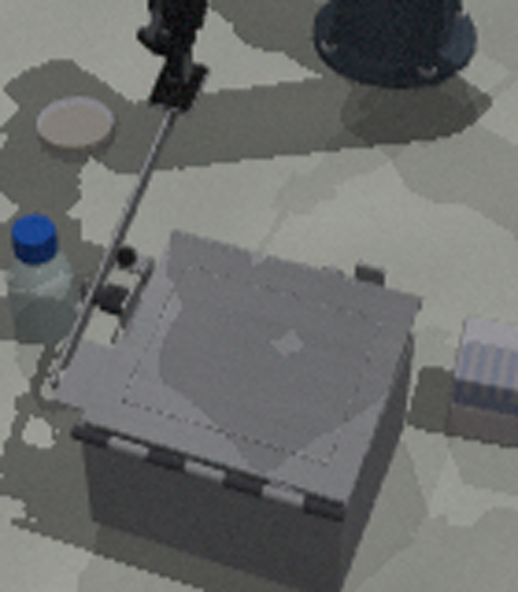

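The lid is rising free of the catch, and the force is 14 N. I'll continue.

drive_tool:
  motion: [0.5,-2,5,0,0,0,0,0.5,-4,10,0,0,0,0,0.5,-5.5,15,0,0,0,0,0.5,-7.2,20,0,0,0,0,0.5,-8.8,25,0,0,0,0,0.5,-10.3,30,0,0,0,0,0.5,-11.7,35,0,0,0,0,0.5,-13,40,0,0,0,0]

```text
t: 13.82
tcp_pos: [0.4719, -0.0731, 0.2357]
tool_rot: [0.705, 0.709, 0.005, 0.003]
force: [-5.6, -1.1, 13.3]
finger_gap: 0.001
```

```bash
python3 - <<'E'
from look import *
s=manip.sense();print(s["t"],s["tcp_pos"],s["force"]);look(11)
for th in np.arange(.32,.5,.02):print(th.round(2),rel(s,pad(th,3)+[.002,-.001,0],1.571))
E
```

```text
13.825 [ 0.4719344  -0.07309435  0.2356676 ] [-5.58314125 -1.13137418 13.33557787]
0.32 [0.9, -0.5, 3.7, 0.64, -0.16, 0.27]
0.34 [0.9, -1.5, 8.1, 0.64, -0.16, 0.27]
0.36 [0.8, -2.4, 12.5, 0.64, -0.16, 0.27]
0.38 [0.8, -3.2, 16.9, 0.64, -0.16, 0.27]
0.4 [0.8, -3.9, 21.4, 0.64, -0.16, 0.27]
0.42 [0.8, -4.5, 25.9, 0.64, -0.16, 0.27]
0.44 [0.8, -5.0, 30.4, 0.64, -0.16, 0.27]
0.46 [0.8, -5.4, 34.9, 0.64, -0.16, 0.27]
0.48 [0.7, -5.8, 39.4, 0.64, -0.16, 0.27]
```

View pics/scene11.png

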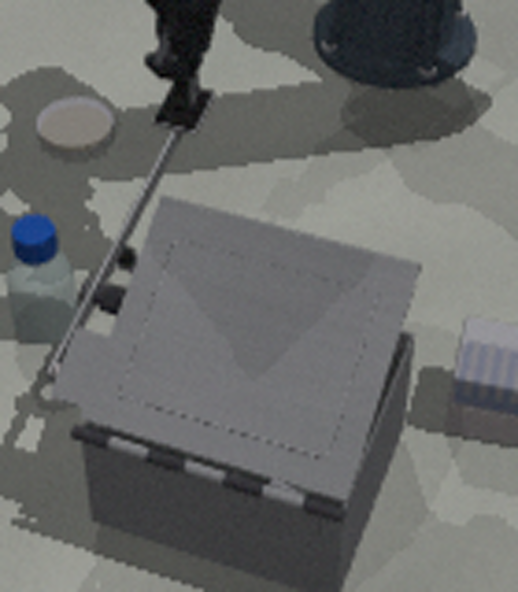

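View pics/wrist11.png

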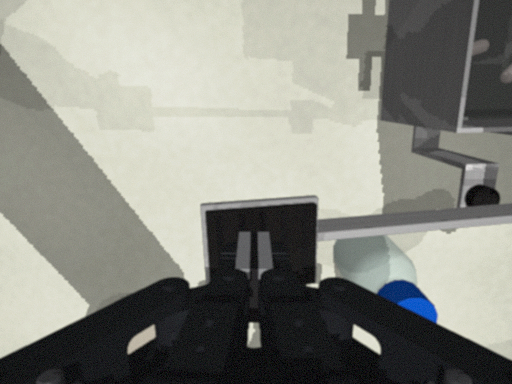

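drive_tool:
  motion: [0.8,-2,5,0,0,0,0,0.8,-3,10,0,0,0,0,0.8,-4,15,0,0,0,0,0.8,-5,20,0,0,0,0,0.8,-6,25,0,0,0,0,0.8,-6.5,30,0,0,0,0,0.8,-7,34,0,0,0,0,0.8,-7,38,0,0,0,0]

```text
t: 14.92
tcp_pos: [0.4659, -0.0733, 0.1987]
tool_rot: [0.705, 0.709, 0.005, 0.004]
force: [-1.6, -2.4, 11.8]
finger_gap: 0.0
```

```bash
python3 - <<'E'
from look import *
s=manip.sense();print(s["t"],s["tcp_pos"],s["force"]);look(12)
E
```

```text
14.925 [ 0.46591759 -0.07328151  0.19865897] [-1.63597881 -2.37043672 11.79502743]
```

View pics/scene12.png

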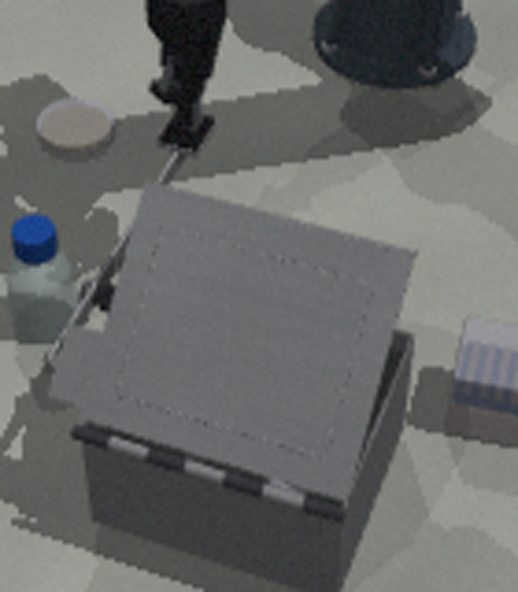

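drive_tool:
  motion: [0,0,2,0,0,0,0,0,0,4,0,0,0,0,0,0,6,0,0,0,0,0,0,7,0,0,0,0,0,0,7,0,0,0,0]

```text
t: 15.65
tcp_pos: [0.4656, -0.0733, 0.1924]
tool_rot: [0.705, 0.709, 0.004, 0.004]
force: [-2.7, 0.3, 12.2]
finger_gap: 0.001
```

drive_tool:
  motion: [0,0,1.5,0,0,0,0,0,0,3,0,0,0,0,0,0,4,0,0,0,0,0,0,4,0,0,0,0]

```text
t: 16.15
tcp_pos: [0.4655, -0.0734, 0.1902]
tool_rot: [0.705, 0.709, 0.005, 0.005]
force: [-4.2, 2.1, 16.2]
finger_gap: 0.003
```

drive_tool:
  motion: [0,0,2.5,0,0,0,0,0,0,4,0,0,0,0,0,0,5,0,0,0,0,0,0,5,0,0,0,0]

```text
t: 16.65
tcp_pos: [0.4655, -0.0734, 0.1877]
tool_rot: [0.705, 0.709, 0.005, 0.005]
force: [-5.2, 2.0, 20.6]
finger_gap: -0.001
```

drive_tool:
  motion: [0,0,2.5,0,0,0,0,0,0,4.5,0,0,0,0,0,0,5.5,0,0,0,0,0,0,5.5,0,0,0,0,0,0,5.5,0,0,0,0]

```text
t: 17.27
tcp_pos: [0.4655, -0.0734, 0.1853]
tool_rot: [0.705, 0.709, 0.005, 0.006]
force: [-7.5, 2.1, 26.3]
finger_gap: -0.002
```

```bash
python3 - <<'E'
from look import *
s=manip.sense();print(s["t"],s["tcp_pos"],s["force"]);look(13)
d=manip.snapshot("side");cv2.imwrite("pics/side13.png",cv2.resize(d["color"][120:270,170:330,::-1],None,fx=4,fy=4,interpolation=cv2.INTER_CUBIC))
d=manip.snapshot("scene");cv2.imwrite("pics/full13.png",d["color"][:,:,::-1])
for al in (.66,.7,.76,.8):
  for y in(121.5,-121.5):
    x=107-(214+5)*np.cos(al); z=156+(219)*np.sin(al); p=w(B,(x,y,z)); print(al,y,((proj("scene",p)-(190,125))*3.7).round(1),((proj("side",p)-(170,120))*4).round(1))
for th in (.44,.48,.5):print(th,((proj("scene",pad(th))-(190,125))*3.7).round(1),((proj("side",pad(th))-(170,120))*4).round(1))
E
```

```text
17.275 [ 0.46548946 -0.07339179  0.18534162] [-7.52365047  2.13439376 26.33819912]
0.66 121.5 [414.5 255.1] [181.  335.6]
0.66 -121.5 [149.7 181.5] [280.6 166.4]
0.7 121.5 [413.2 253.8] [175.1 329.1]
0.7 -121.5 [146.8 179.8] [275.5 160.1]
0.76 121.5 [410.9 252.6] [165.7 319.5]
0.76 -121.5 [142.1 177.9] [267.3 150.8]
0.8 121.5 [409.2 252.3] [159.2 313.1]
0.8 -121.5 [138.7 177.2] [261.5 144.7]
0.44 [189.6 122.3] [455.  245.6]
0.48 [190.1 128.6] [455.1 251.7]
0.5 [190.3 131.9] [454.9 254.7]
```

View pics/scene13.png

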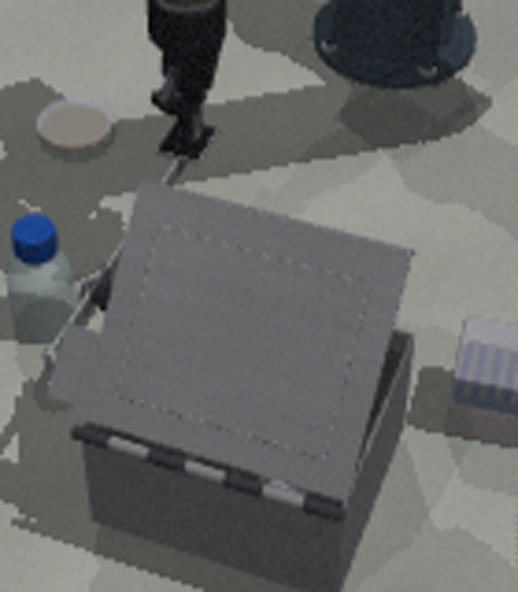

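View pics/side13.png

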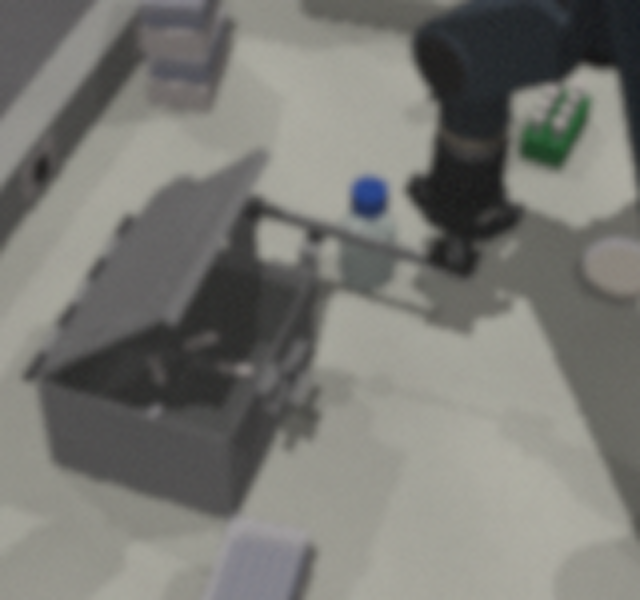

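View pics/wrist13.png

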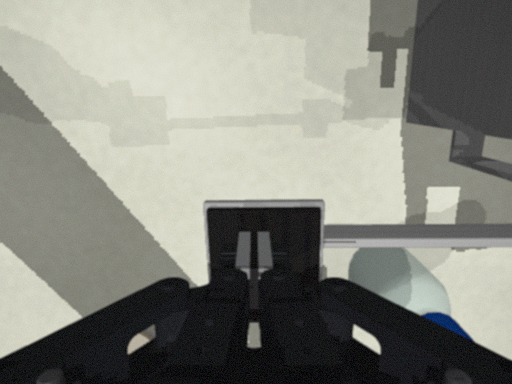

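The lid corners in the side view, (266,152) and (175,322), match a tilt of about 0.76 rad, and the force has climbed the buffer slope. I'll hold briefly to check it's stable, then hand in.

drive_tool:
  motion: [0,0,2.5,0,0,0,0,0,0,3,0,0,0,0,0,0,3,0,0,0,0,0,0,3,0,0,0,0,0,0,3,0,0,0,0,0,0,3,0,0,0,0,0,0,3,0,0,0,0]

```text
t: 18.35
tcp_pos: [0.4655, -0.0734, 0.1854]
tool_rot: [0.705, 0.71, 0.005, 0.007]
force: [-6.8, 1.5, 25.4]
finger_gap: 0.004
```

View pics/full13.png

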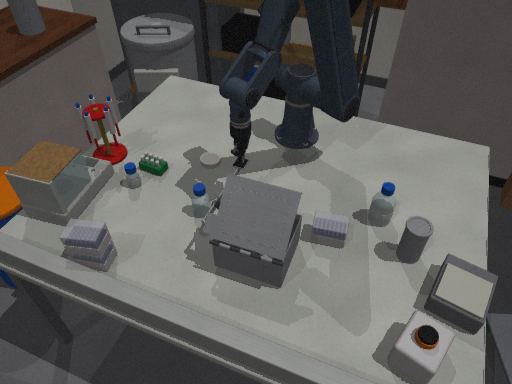

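The hold is steady at 25 N, and everything else on the bench stands where it was.

```bash
python3 - <<'E'
from station import manip
print(manip.sign_off()); s=manip.sense(); print(s["t"],s["tcp_pos"],s["force"])
E
```

```text
the job is handed in; nothing more can be done
None
the job is handed in; nothing more can be done
```

The bin is open and the job is handed in at about 18 s, with the arm still holding the lever down.

- **Catch:** I pushed the tab with shut fingers through its quarter turn until the tool stopped moving and the force rose to about 6 N. Afterwards the pictures showed the catch lying along the bin front, with its nose clear of the lid.
- **Lever and lid:** I pressed the pad down its arc with about 12–14 N. From roughly 192 mm the force climbed at about 2 N per mm on the buffer, and I held it there at about 25 N. It stayed steady for the last second before hand-in. In the side camera the lid's corners match a tilt of about 0.76 rad, which is fully up.
- **Everything else:** The last pictures show the other objects standing where they were. No contact with the lid showed in the images or the forces.

No check failed. My position estimates agreed with the images to only about 3–4 mm, and the camera could not confirm the lever angle closely; the force pattern and lid tilt are the evidence that it is at its stop.

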